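# Present the chocolate tasting board over the plinth's edge

## Robot

A 6-joint arm with a two-finger parallel gripper is mounted at the origin on the work surface. World frame = base frame: x ahead of the robot, y to its left, z up, the work surface at z = 0. Lengths are in m, angles in rad, forces in N, time in s.
With the tool pointing down it reaches from about 0.375 to 0.975 m from the base axis. Payload 3.8 kg.
Tool frame: the origin (TCP) lies where the fingers leave the gripper's body, on its centre line; the fingertips stand 73 mm ahead of it and the grasp point (between the pads) lies 54 mm ahead of it; z points along the fingers, y is the line along which they close (so a half turn about z gives the same grasp; the last joint's range is limited). The gripper opens to 85 mm and grips with 20 to 120 N. Pads are 22 mm wide; open, the fingers measure 114 mm over their backs; the gripper's body (76 mm by 85 mm) begins 54 mm behind the grasp point. The pads swing forward as they close: fully open they stand 13 mm farther back than shut.
Start: joints at [-1.289, 0.264, 1.604, -0, 1.274, -0.037], TCP at [0.212, -0.641, 0.304] pointing down, gripper open.
Joint ranges: [-2.63, 2.63], [-0.94, 2.18], [0.31, 2.57], [-1.31, 4.45], [0, 2.66], [-2.55, 2.55]. Speed limits (rad/s): [2.57, 2.57, 3.14, 3.14, 3.14, 3.14].

## Interface

Orientations are given as a rotation vector (axis times angle).
In Python, from workcell import read_state, viewer, bot gives the robot as it stands.
- The arm moves only by the tool jog_arm, never from a script. Its argument "increments" is a list that holds one entry, the list of rows, each a list of 7 numbers: the shift along the tool's x, y, z in units of 30 mm (1.0 is 30 mm), then the turn, a rotation vector about the tool's x, y, z in units of 6 degrees (1.0 is 6 degrees), then the opening, from -1 (shut) to 1 (fully open). A call has exactly 5 rows; each row shifts and turns the commanded pose from where the row before left it, along the tool's axes as they then stand; what a row does not reach is not made up. A row lasts 1/12 s, in which the tool goes at most 41.7 mm and 7.16 degrees, less where a joint would pass 70% of its speed; a pose out of reach is approached as far as the arm can. A call is refused whole if a number of a shift passes 1 or a number of a turn 1, either way. A call with a gripper value outside its range is refused whole. The fingers move at their own pace and stop on an object; "force" is the grip in N (left out, the last holds). Time passes only in rows, so rows that do not move let the fingers close, or fill a call up. It gives the time, the measured TCP pose, the force, the opening and the grip force at its end, in the units of the state.
- read_state(): the state, without advancing time (a new reading comes with each control period).
- viewer.read_camera(name): name is "scene" or "top"; returns (picture, depth): 400x640x3 uint8, blue, green, red; 400x640 float32, m along the optical axis (not along the pixel's ray), 0 where there is no reading.
- viewer.camera_params(name): a dict with "fx", "fy", "cx", "cy" (pixels), "R" (3x3) and "t" (3): a world point X has camera coordinates R X + t. Camera axes: x right, y down, z forward; pixel columns grow to the right and rows downward; lengths in m; the calibration is good to about 2 mm. A picture is of the moment at which its call begins. camera_params takes no time and is no camera call.
- bot.finish_job(): hands the job in; it is judged then, once.
The state is a dict: "time": time; "q": joint angles; "joint_vel": joint speeds; "joint_torque": joint torques, N m; "tool_pos": TCP position; "tcp_rot": TCP orientation; "wrist_force": force on the tool from outside, world axes, zero at the start; "torque": the same for the moment, N m; "width": opening from 0.0 (shut) to 1.0 (fully open); "grip_force": force on a finger pad.
Only numpy, scipy, OpenCV 4.12 (cv2) and the standard library are available. Lean on these libraries where they do the work, as an engineer would, in place of code of your own. Each camera call takes 0.05 s, during which the arm holds its last target. There are 200 camera calls.

## Task

Serve the wooden tasting board to the customer across the counter: pushing with the fingertips only, slide it over the slate plinth until just its handle hangs out over the plinth's front edge (the one facing away from the robot), the shoulders of the blade level with that edge, the board square to the edge and midway along it. The board stays flat on the slate all the time and is never lifted or taken between the fingers. Do not touch the three chocolates, which must stay in their hollows, and leave everything else on the counter where it stands.

Things in the scene. Friction and masses are not known exactly. Their poses are not given: they have to be found in the camera images.
- plinth: Fixed serving plinth: dark slate slab 320 x 560 x 18 mm on a slightly smaller dark wooden base, flat top 60 mm above the counter. Origin: centre of its underside. Its x axis points to the front edge (away from the robot), y along that edge, z up.
- plinth_edge (a point): Middle of the top front edge of the plinth (160 mm along plinth x from its centre, 60 mm up). Same axes as the plinth; the slate lies on the -x side.
- board: Loose oak tasting board, 12 mm thick, 0.15 to 0.31 kg, sliding on the slate (friction about 0.5 to 0.7). Blade 150 mm (x) x 140 mm (y); a handle 36 mm wide, 82 mm long, sticks out from the middle of its +x end. Origin: centre of the blade's underside, z up. It starts turned up to 17 degrees and up to 50 mm off centre. Nothing within 40 mm of the blade's sides and back.
- board_shoulder (a point): Middle of the blade's front end at the underside, where the handle begins (board x = +75 mm). The two shoulders are the parts of this end left and right of the handle.
- board_back (a point): Middle of the blade's back end at the underside (board x = -75 mm), the side to push for sliding forward.
- board_tip (a point): End of the handle at the underside (board x = +157 mm).
- hollow1 (a point): Centre of the floor of hollow 1 in the blade: 31 mm square, 5 mm deep, at board x = -45 mm, y = 0, 7 mm above the board's underside.
- hollow2 (a point): Centre of the floor of hollow 2 in the blade: 31 mm square, 5 mm deep, at board x = 0 mm, y = 0, 7 mm above the board's underside.
- hollow3 (a point): Centre of the floor of hollow 3 in the blade: 31 mm square, 5 mm deep, at board x = 45 mm, y = 0, 7 mm above the board's underside.
- bonbon1: Loose dark chocolate, 27 x 27 x 16 mm, 14 g, sitting in hollow 1; its top is 23 mm above the board's underside. Origin: centre of its underside.
- bonbon2: Loose milk chocolate, 27 x 27 x 16 mm, 14 g, sitting in hollow 2; its top is 23 mm above the board's underside. Origin: centre of its underside.
- bonbon3: Loose cream-coloured chocolate, 27 x 27 x 16 mm, 14 g, sitting in hollow 3; its top is 23 mm above the board's underside. Origin: centre of its underside.
- gift_small: Small taupe gift box with brown ribbon, 75 x 60 x 32 mm, loose near one end of the plinth top. Origin: centre of its underside. Not to be moved.
- ramekin: White ceramic bowl, 64 mm across, 38 mm high, loose near the other end of the plinth top. Origin: centre of its underside. Not to be moved.
- gift_large: Taupe gift box with brown ribbon, 180 x 130 x 45 mm, loose on the counter. Origin: centre of its underside. Not to be moved.
- gift_top: Brown gift box, 120 x 90 x 35 mm, loose on top of the taupe one. Origin: centre of its underside. Not to be moved.
- jar: Amber jar with copper cap, 84 mm across, 130 mm high, on the counter. Origin: centre of its underside. Not to be moved.
- tin: Round tin with brown label, 72 mm across, 100 mm high, on the counter. Origin: centre of its underside. Not to be moved.
- spatula: Serving spatula, 200 mm long, lying on the counter. Not to be moved.

How it is judged:
At the end, for the whole second after the job is handed in: The board lies at rest, flat on the slate, its shoulders within 8 mm of the plinth's front edge (the handle beyond it), within 20 mm of the middle of that edge and within 7 degrees of square to it; every chocolate within 6 mm of the centre of its hollow; nothing else moved by more than 12 mm (x of board_shoulder in the frame of plinth_edge between -0.008 and 0.008 m and y of board_shoulder in the frame of plinth_edge between -0.02 and 0.02 m and angle between the x axis of board and the x axis of plinth, either way round below 0.12 rad and x of board in the frame of plinth_edge below -0.05 m and z of board in the frame of plinth_edge between -0.004 and 0.004 m and angle between board's own z axis and vertical below 0.04 rad and linear speed of board below 0.01 m/s and angular speed of board below 0.05 rad/s and distance between bonbon1 and hollow1 below 0.006 m and distance between bonbon2 and hollow2 below 0.006 m and distance between bonbon3 and hollow3 below 0.006 m and distance of each of gift_small, ramekin, gift_large, gift_top, jar, tin, spatula from where it was at the start of the episode below 0.012 m); the robot touches nothing.
It fails at once if the board is lifted or tipped off the slate (more than 6 mm up or 5 degrees of tilt) or drops below it (z of board in the frame of plinth_edge above 0.006 m or z of board in the frame of plinth_edge below -0.02 m or angle between board's own z axis and vertical above 0.09 rad).
It fails at once if the handle is taken between the fingers, or the board is pushed with anything but the fingers ((x of the grasp point in the frame of board between 0.085 and 0.16 m and y of the grasp point in the frame of board between -0.016 and 0.016 m and z of the grasp point in the frame of board below 0.019 m and contact force between the fingers and board above 1.5 N) or contact force between the arm and board above 0.5 N).
It fails at once if a chocolate is touched (contact force between any of the fingers, the arm and bonbon1 above 0.2 N or contact force between any of the fingers, the arm and bonbon2 above 0.2 N or contact force between any of the fingers, the arm and bonbon3 above 0.2 N).
It fails at once if a chocolate leaves its hollow (distance between bonbon1 and hollow1 above 0.01 m or distance between bonbon2 and hollow2 above 0.01 m or distance between bonbon3 and hollow3 above 0.01 m).
It fails at once if another thing on the counter is moved by more than 12 mm (distance of any of gift_small, ramekin, gift_large, gift_top, jar, tin, spatula from where it was at the start of the episode above 0.012 m).
It also fails if it takes over 58 s, if anything falls off the work surface, if the arm or the gripper's body presses on something with over 40 N, if the wrist force passes 120 N, or if a joint passes its speed limit or range.

## Working session

There is one attempt and no reset: what is moved stays moved. The work goes in short steps, Python scripts to look and compute and a tool call to move; the robot and the scene stay as the last step left them, time stands still between calls to the robot, and variables do not carry over. Pictures are saved under pics/ and viewed, at most 10 in all, crops included, and the job is handed in when it is done.

Besides the shell and the picture viewer there is one more tool, called after ">>>" in YAML: its name, and indented under it one key for each argument. jog_arm: Moves the arm, as the interface text tells. Its arguments: {"type":"object","properties":{"increments":{"type":"array","items":{"type":"array","items":{"type":"array","items":{"type":"number"}}}},"force":{"type":"number"}},"required":["increments"]}

```bash
ls; mkdir -p pics; python3 - <<'E'
from workcell import read_state, viewer, bot
import cv2,numpy as np
s=read_state();print(s)
for n in ["top","scene"]:
    im,d=viewer.read_camera(n);cv2.imwrite(f"pics/{n}0.png",im);np.save(f"{n}0.npy",d)
    print(viewer.camera_params(n))
E
```

```text
pics
{'time': 0.0, 'q': array([-1.28891758e+00,  2.64757720e-01,  1.60540844e+00, -2.54872379e-05,
        1.27369834e+00, -3.68660181e-02]), 'joint_vel': array([ 0.00056327, -0.00117275, -0.0014186 ,  0.00036836,  0.00143876,
        0.00059729]), 'joint_torque': array([-6.86579206e-04, -5.15110874e+01, -3.67313111e+01, -2.36911492e-04,
        1.27741348e-02, -3.58140483e-06]), 'tool_pos': array([ 0.21137919, -0.64043446,  0.30254017]), 'tcp_rot': array([-3.09955430e+00, -4.98220510e-01,  4.73725202e-04]), 'wrist_force': array([ 0.32867035, -0.74637415,  0.41592844]), 'torque': array([-0.01911359, -0.02102243, -0.01241077]), 'grip_force': 0.0, 'width': 0.9997570720203173}
{'fx': 435.33745555105224, 'fy': 435.33745555105224, 'cx': 326.22594992164284, 'cy': 191.21082953501818, 'R': array([[ 0.14401325, -0.98956312,  0.00500183],
       [-0.9669152 , -0.14178915, -0.21206327],
       [ 0.21055919,  0.02570358, -0.97724314]]), 't': array([-0.05093697,  0.52644886,  1.27995106])}
{'fx': 371.8469925120338, 'fy': 371.8469925120338, 'cx': 322.19239916766065, 'cy': 196.74473438446063, 'R': array([[ 0.76324881,  0.64596379,  0.01349203],
       [ 0.53862924, -0.62461559, -0.56545017],
       [-0.35683301,  0.43884637, -0.8246721 ]]), 't': array([-0.40190173, -0.23175533,  1.25431788])}
```

View pics/top0.png

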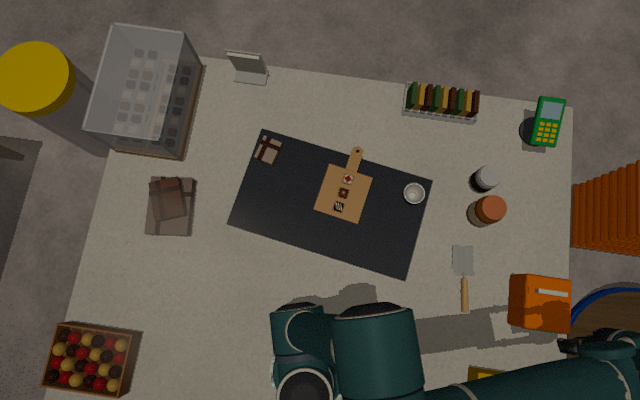

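View pics/scene0.png

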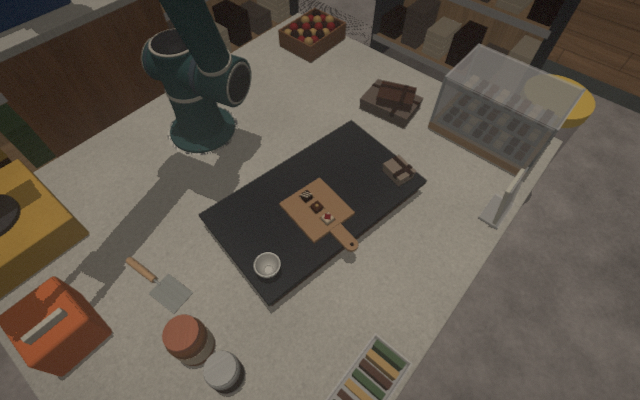

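Top view: the plinth's corners are at about (262,129), (432,181), (406,280) and (228,224). The blade is at about (328,163), (373,178), (358,223) and (314,209), with the handle tip at (357,148). The front edge is the upper one. In the scene view, the handle points to the lower right at (350,243).

```bash
cat > h.py <<'E'
import cv2,numpy as np
from workcell import read_state, viewer, bot
P={n:viewer.camera_params(n) for n in("top","scene")}
def ray(n,uv,z):
    p=P[n];uv=np.atleast_2d(uv).astype(float);R=p["R"];c=-R.T@p["t"]
    d=np.c_[(uv[:,0]-p["cx"])/p["fx"],(uv[:,1]-p["cy"])/p["fy"],np.ones(len(uv))]@R
    return (c+d*((z-c[2])/d[:,2])[:,None])[:,:2]
def proj(n,X):
    p=P[n];c=p["R"]@np.asarray(X)+p["t"];return [p["fx"]*c[0]/c[2]+p["cx"],p["fy"]*c[1]/c[2]+p["cy"]]
def big(m,near=None):
    cs,_=cv2.findContours(m.astype(np.uint8),cv2.RETR_EXTERNAL,cv2.CHAIN_APPROX_NONE)
    if near is not None: cs=[c for c in cs if cv2.pointPolygonTest(c,near,True)>-15]
    return max(cs,key=cv2.contourArea)[:,0]
def rect(pts): # centre, size and axes of min area rect in world mm
    r=cv2.minAreaRect((pts*1000).astype(np.float32));b=cv2.boxPoints(r)/1000
    e=b[1]-b[0];f=b[2]-b[1];return np.array(r[0])/1000,np.linalg.norm(e),np.linalg.norm(f),e/np.linalg.norm(e),f/np.linalg.norm(f)
def plinth(n,im):
    hi=im.max(2);m=cv2.morphologyEx((hi<62).astype(np.uint8),cv2.MORPH_OPEN,np.ones((5,5)))
    return big(m,(300.,220.) if n=="top" else (260.,210.))
def board(n,im,near):
    h,s,v=cv2.split(cv2.cvtColor(im,cv2.COLOR_BGR2HSV))
    m=((h<22)&(s>70)&(v>75)).astype(np.uint8)
    c=big(m,near);f=np.zeros(m.shape,np.uint8);cv2.drawContours(f,[c[:,None]],-1,1,-1)
    k=cv2.getStructuringElement(cv2.MORPH_ELLIPSE,(21,21))
    blade=cv2.morphologyEx(f,cv2.MORPH_OPEN,k)
    return c,big(blade)
E
python3 - <<'E'
from h import *
for n,near in(("top",(340.,200.)),("scene",(305.,225.))):
    im=cv2.imread(f"pics/{n}0.png")
    pc=plinth(n,im);r=rect(ray(n,pc,.06));print(n,"plinth",*[np.round(x,4) for x in r])
    c,b=board(n,im,near);r=rect(ray(n,b,.072));print(" blade",*[np.round(x,4) for x in r])
    w=ray(n,c,.072);i=np.argmax(np.linalg.norm(w-r[0],axis=1));print(" tip",w[i],len(c),"z at",np.median(im[pc[:,1],pc[:,0]],0))
    o=im.copy();cv2.drawContours(o,[pc[:,None]],-1,(0,255,0),1);cv2.drawContours(o,[b[:,None]],-1,(255,0,0),1)
    o=cv2.resize(o[100:300,200:450],None,fx=1.6 if 0 else 2,fy=2);cv2.imwrite(f"pics/o_{n}.png",o)
a,b=[cv2.imread(f"pics/o_{n}.png") for n in("top","scene")]
cv2.imwrite("pics/o1.png",cv2.resize(np.hstack([a,b]),(800,320)))
E
```

```text
top plinth [0.4977 0.0087] 0.319 0.557 [ 0.9867 -0.1626] [0.1626 0.9867]
 blade [ 0.5302 -0.0257] 0.1584 0.1409 [ 0.9823 -0.1876] [0.1876 0.9823]
 tip [ 0.68142913 -0.05164091] 218 z at [34. 34. 35.]
scene plinth [0.5027 0.0038] 0.3261 0.5574 [ 0.9869 -0.1613] [0.1613 0.9869]
 blade [ 0.5309 -0.0284] 0.1596 0.1411 [ 0.983  -0.1837] [0.1837 0.983 ]
 tip [ 0.68081288 -0.06124878] 198 z at [45. 48. 53.]
```

View pics/o1.png

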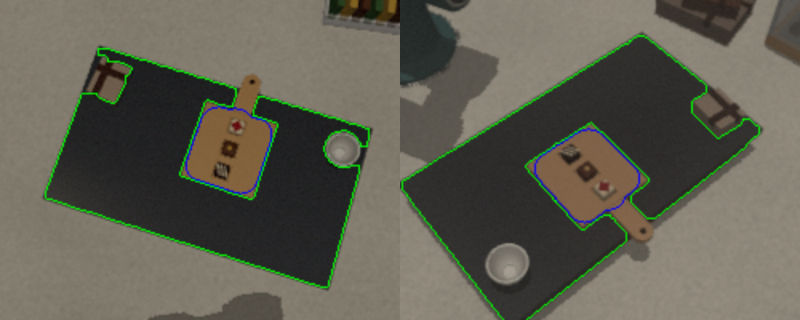

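```bash
cat >> h.py <<'E'
def med_line(p,ax,lo,hi): # robust line value at middle: fit p[:,ax] against other axis
    o=1-ax;m=(p[:,o]>lo)&(p[:,o]<hi);q=p[m]
    for _ in range(4):
        k=np.polyfit(q[:,o],q[:,ax],1);r=abs(q[:,ax]-np.polyval(k,q[:,o]));q=q[r<max(.002,1.5*r.std())]
    return k
def frame(c,a): return c,np.array([[np.cos(a),np.sin(a)],[-np.sin(a),np.cos(a)]])
def measure(n,im,near):
    w=ray(n,plinth(n,im),.06);c,s1,s2,e,f=rect(w);x=e if s1<s2 else f;x=x*np.sign(x[0]);a=np.arctan2(x[1],x[0])
    c0,A=frame(c,a);p=(w-c0)@A.T
    k=med_line(p[p[:,0]>.145],0,-.25,.25);a+=-k[0];c0,A=frame(c,a);p=(w-c0)@A.T
    xf=np.median(p[(p[:,0]>.145)&(abs(p[:,1])<.22),0]);yl=np.median(p[(p[:,1]>.265)&(abs(p[:,0])<.12),1]);yr=np.median(p[(p[:,1]<-.265)&(abs(p[:,0])<.12),1])
    edge=c0+np.array([xf,(yl+yr)/2])@A
    cb,bl=board(n,im,near);wb=ray(n,cb,.072);r=rect(ray(n,bl,.072));ab=a
    b=(wb-r[0])
    v=max([r[3],r[4],-r[3],-r[4]],key=lambda t:t@A[0]);ab=np.arctan2(v[1],v[0])
    for _ in range(3):
        _,B=frame(0,ab);q=b@B.T
        L=q[(abs(q[:,0])<.06)&(q[:,1]>.05)];Rr=q[(abs(q[:,0])<.06)&(q[:,1]<-.05)]
        s=[np.polyfit(t[:,0],t[:,1],1)[0] for t in(L,Rr) if len(t)>8];ab+=np.arctan(np.mean(s))
    _,B=frame(0,ab);q=b@B.T
    L=q[(abs(q[:,0])<.06)&(q[:,1]>.05),1];Rr=q[(abs(q[:,0])<.06)&(q[:,1]<-.05),1]
    y=(np.median(L)+np.median(Rr))/2
    sh=q[(q[:,0]>.06)&(abs(q[:,1]-y)>.03)&(abs(q[:,1]-y)<.06),0];bk=q[(q[:,0]<-.06)&(abs(q[:,1]-y)<.055),0]
    S=r[0]+np.array([np.median(sh),y])@B;K=r[0]+np.array([np.median(bk),y])@B
    return dict(edge=edge,ang=np.degrees(a),size=(yl-yr),shoulder=S,back=K,len=np.linalg.norm(S-K),rel=A@(S-edge),bang=np.degrees(ab))
E
python3 - <<'E'
from h import *
np.set_printoptions(precision=4,suppress=True)
for n,near in(("top",(340.,200.)),("scene",(305.,225.))):
    print(n,measure(n,cv2.imread(f"pics/{n}0.png"),near))
d=np.load("top0.npy");print(ray("top",(414,193),.098),ray("top",(267,149),.092))
E
```

```text
top {'edge': array([ 0.653 , -0.0168]), 'ang': np.float64(-9.394225106452469), 'size': np.float64(0.5536468042135598), 'shoulder': array([ 0.6002, -0.039 ]), 'back': array([ 0.4536, -0.0116]), 'len': np.float64(0.1491645874352675), 'rel': array([-0.0485, -0.0305]), 'bang': np.float64(-10.588676594890513)}
scene {'edge': array([ 0.6623, -0.0224]), 'ang': np.float64(-9.215718610922309), 'size': np.float64(0.5550557578153354), 'shoulder': array([ 0.602 , -0.0415]), 'back': array([ 0.4539, -0.0134]), 'len': np.float64(0.1507125229194663), 'rel': array([-0.0565, -0.0286]), 'bang': np.float64(-10.740166620051129)}
[[ 0.5518 -0.2344]] [[0.6248 0.2224]]
```

>>> jog_arm:
  increments:
    - [[0, 0, 0, 0, 0, -1, 1], [0, 0, 0, 0, 0, -1, 1], [0, 0, 0, 0, 0, -1, 1], [0, 0, 0, 0, 0, -1, 1], [0, 0, 0, 0, 0, -1, 1]]

```text
time: 0.52
tool_pos: [0.2115, -0.6407, 0.303]
tcp_rot: [-2.862, -1.291, -0.0]
wrist_force: [0.3, 0.9, 0.2]
width: 0.998
grip_force: 0.0
```

>>> jog_arm:
  increments:
    - [[0, 0, 0, 0, 0, -1, 1], [0, 0, 0, 0, 0, -1, 1], [0, 0, 0, 0, 0, -1, 1], [0, 0, 0, 0, 0, -1, 1], [0, 0, 0, 0, 0, -1, 1]]

```text
time: 0.93
tool_pos: [0.2115, -0.6407, 0.3031]
tcp_rot: [-2.431, -1.988, -0.001]
wrist_force: [0.4, -0.1, 0.8]
width: 1.001
grip_force: 0.0
```

>>> jog_arm:
  increments:
    - [[0.9, 0.37, 0, 0, 0, -0.08, 1], [0.9, 0.37, 0, 0, 0, -0.08, 1], [0.9, 0.37, 0, 0, 0, -0.08, 1], [0.9, 0.37, 0, 0, 0, -0.08, 1], [0.9, 0.37, 0, 0, 0, -0.08, 1]]

```text
time: 1.35
tool_pos: [0.2916, -0.5173, 0.3031]
tcp_rot: [-2.394, -2.032, -0.001]
wrist_force: [0.5, -0.5, -0.8]
width: 0.997
grip_force: 0.0
```

>>> jog_arm:
  increments:
    - [[0.9, 0.37, 0, 0, 0, 0, 1], [0.9, 0.37, 0, 0, 0, 0, 1], [0.9, 0.37, 0, 0, 0, 0, 1], [0.9, 0.37, 0, 0, 0, 0, 1], [0.9, 0.37, 0, 0, 0, 0, 1]]

```text
time: 1.77
tool_pos: [0.3683, -0.393, 0.3034]
tcp_rot: [-2.394, -2.033, -0.0]
wrist_force: [0.3, 0.7, 0.7]
width: 1.001
grip_force: 0.0
```

>>> jog_arm:
  increments:
    - [[0.9, 0.37, 0, 0, 0, 0, 1], [0.9, 0.37, 0, 0, 0, 0, 1], [0.9, 0.37, 0, 0, 0, 0, 1], [0.9, 0.37, 0, 0, 0, 0, 1], [0.9, 0.37, 0, 0, 0, 0, 1]]

```text
time: 2.18
tool_pos: [0.4449, -0.2688, 0.3035]
tcp_rot: [-2.394, -2.033, 0.0]
wrist_force: [-0.2, 0.6, 1.1]
width: 0.999
grip_force: 0.0
```

>>> jog_arm:
  increments:
    - [[0.92, 0.33, 0, 0, 0, 0, 1], [0.92, 0.33, 0, 0, 0, 0, 1], [0.92, 0.33, 0, 0, 0, 0, 1], [0.92, 0.33, 0, 0, 0, 0, 1], [0.92, 0.33, 0, 0, 0, 0, 1]]

```text
time: 2.6
tool_pos: [0.5161, -0.1407, 0.3035]
tcp_rot: [-2.394, -2.033, 0.001]
wrist_force: [-0.4, 0.0, 0.2]
width: 1.002
grip_force: 0.0
```

>>> jog_arm:
  increments:
    - [[0, 0, 1, 0, 0, 0, 1], [0, 0, 1, 0, 0, 0, 1], [0, 0, 1, 0, 0, 0, 1], [0, 0, 1, 0, 0, 0, 1], [0, 0, 0.8, 0, 0, 0, 1]]

```text
time: 3.02
tool_pos: [0.5146, -0.1415, 0.1572]
tcp_rot: [-2.393, -2.032, 0.002]
wrist_force: [0.4, -0.3, -0.6]
width: 1.0
grip_force: 0.0
```

```bash
python3 - <<'E'
from h import *
ims=[]
for n in("top","scene"):
    im,d=viewer.read_camera(n);np.save(n+"1.npy",d);cv2.imwrite(f"pics/{n}1.png",im)
    ims.append(im[100:310,200:450])
cv2.imwrite("pics/o2.png",cv2.resize(np.hstack(ims),(800,336)))
E
```

```text
(no output)
```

View pics/o2.png

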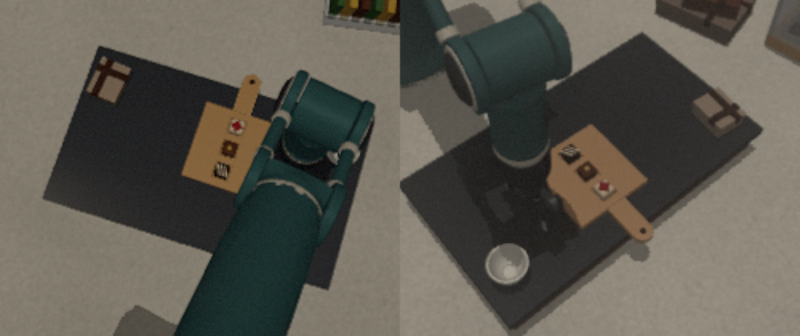

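The gripper is down beside the blade's right side. In the scene crop, the fingers are near (535,195) with a small gap to the board, and the ramekin at (507,262) is clear. Next I'll feel for the slate slowly to find the fingertip height.

>>> jog_arm:
  increments:
    - [[0, 0, 0.1, 0, 0, 0, 1], [0, 0, 0.1, 0, 0, 0, 1], [0, 0, 0.1, 0, 0, 0, 1], [0, 0, 0.1, 0, 0, 0, 1], [0, 0, 0.1, 0, 0, 0, 1]]

```text
time: 3.53
tool_pos: [0.5167, -0.1425, 0.1461]
tcp_rot: [2.393, 2.032, 0.002]
wrist_force: [0.8, 0.3, -0.2]
width: 1.0
grip_force: 0.0
```

>>> jog_arm:
  increments:
    - [[0, 0, 0.05, 0, 0, 0, 1], [0, 0, 0.05, 0, 0, 0, 1], [0, 0, 0.05, 0, 0, 0, 1], [0, 0, 0, 0, 0, 0, 1], [0, 0, 0, 0, 0, 0, 1]]

```text
time: 3.95
tool_pos: [0.5158, -0.1422, 0.1403]
tcp_rot: [-2.395, -2.033, 0.0]
wrist_force: [0.3, -0.5, -0.6]
width: 0.996
grip_force: 0.0
```

>>> jog_arm:
  increments:
    - [[0, 0, 0.05, 0, 0, 0, 1], [0, 0, 0.05, 0, 0, 0, 1], [0, 0, 0.05, 0, 0, 0, 1], [0, 0, 0, 0, 0, 0, 1], [0, 0, 0, 0, 0, 0, 1]]

```text
time: 4.37
tool_pos: [0.5157, -0.1421, 0.1357]
tcp_rot: [-2.395, -2.033, 0.0]
wrist_force: [-0.2, 0.2, 0.3]
width: 0.996
grip_force: 0.0
```

>>> jog_arm:
  increments:
    - [[0, 0, 0.05, 0, 0, 0, 1], [0, 0, 0.05, 0, 0, 0, 1], [0, 0, 0, 0, 0, 0, 1], [0, 0, 0, 0, 0, 0, 1], [0, 0, 0, 0, 0, 0, 1]]

```text
time: 4.78
tool_pos: [0.5158, -0.1422, 0.1328]
tcp_rot: [-2.395, -2.033, 0.0]
wrist_force: [0.2, 0.8, 0.9]
width: 0.998
grip_force: 0.0
```

>>> jog_arm:
  increments:
    - [[0, 0, 0.05, 0, 0, 0, 1], [0, 0, 0.05, 0, 0, 0, 1], [0, 0, 0.05, 0, 0, 0, 1], [0, 0, 0, 0, 0, 0, 1], [0, 0, 0, 0, 0, 0, 1]]

```text
time: 5.2
tool_pos: [0.5157, -0.1421, 0.1282]
tcp_rot: [-2.395, -2.033, 0.0]
wrist_force: [-0.6, 0.2, 0.2]
width: 0.999
grip_force: 0.0
```

>>> jog_arm:
  increments:
    - [[0, 0, 0.05, 0, 0, 0, 1], [0, 0, 0.05, 0, 0, 0, 1], [0, 0, 0, 0, 0, 0, 1], [0, 0, 0, 0, 0, 0, 1], [0, 0, 0, 0, 0, 0, 1]]

```text
time: 5.62
tool_pos: [0.5159, -0.1422, 0.1254]
tcp_rot: [-2.395, -2.033, 0.0]
wrist_force: [0.5, -0.5, -0.4]
width: 0.997
grip_force: 0.0
```

>>> jog_arm:
  increments:
    - [[0.16, 0, 0.05, 0, 0, 0, 1], [0.16, 0, 0, 0, 0, 0, 1], [0.16, 0, 0, 0, 0, 0, 1], [0.16, 0, 0, 0, 0, 0, 1], [0.16, 0, 0, 0, 0, 0, 1]]

```text
time: 6.03
tool_pos: [0.5199, -0.1178, 0.1239]
tcp_rot: [-2.394, -2.034, -0.0]
wrist_force: [-0.6, -0.2, 0.8]
width: 1.001
grip_force: 0.0
```

>>> jog_arm:
  increments:
    - [[0.12, 0, 0, 0, 0, 0, 1], [0.12, 0, 0, 0, 0, 0, 1], [0.12, 0, 0, 0, 0, 0, 1], [0.12, 0, 0, 0, 0, 0, 1], [0.12, 0, 0, 0, 0, 0, 1]]

```text
time: 6.45
tool_pos: [0.5228, -0.1006, 0.1239]
tcp_rot: [2.394, 2.033, -0.0]
wrist_force: [0.2, -1.2, -0.1]
width: 0.999
grip_force: 0.7
```

>>> jog_arm:
  increments:
    - [[0.12, 0, 0, 0, 0, 0, 1], [0.12, 0, 0, 0, 0, 0, 1], [0.12, 0, 0, 0, 0, 0, 1], [0, 0, 0, 0, 0, 0, 1], [0, 0, 0, 0, 0, 0, 1]]

```text
time: 6.87
tool_pos: [0.5244, -0.0897, 0.1239]
tcp_rot: [-2.394, -2.033, -0.0]
wrist_force: [-0.4, -0.2, 1.2]
width: 0.999
grip_force: 0.0
```

```bash
python3 - <<'E'
from h import *
ims=[]
for n in("top","scene"):
    im,d=viewer.read_camera(n);cv2.imwrite(f"pics/{n}2.png",im)
    ims.append(cv2.resize(im[140:260,270:420],None,fx=2.66,fy=2.66))
cv2.imwrite("pics/o3.png",np.clip(np.hstack(ims)*1.6,0,255))
E
```

```text
[ WARN:0@1.173] global loadsave.cpp:1063 imwrite_ Unsupported depth image for selected encoder is fallbacked to CV_8U.
```

View pics/o3.png

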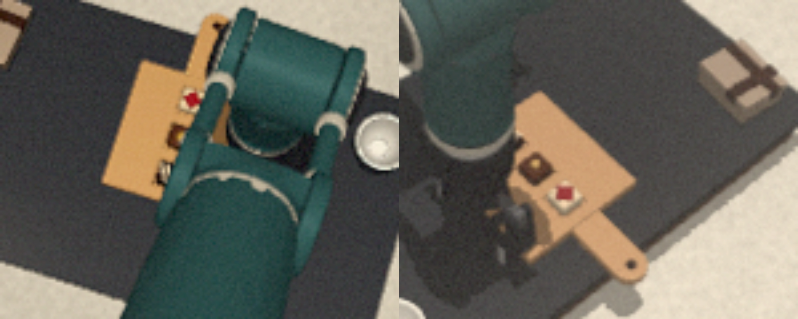

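The scene crop shows a finger at about (515,215), at the blade's right front corner. I'll check numerically whether the board has moved.

```bash
python3 - <<'E'
from h import *
def left(n,f):
    im=cv2.imread(f);h,s,v=cv2.split(cv2.cvtColor(im,cv2.COLOR_BGR2HSV));m=((h<22)&(s>70)&(v>75))
    c=big(m,(325.,195.) if n=="top" else (320.,215.));w=ray(n,c,.072)
    a=np.radians(-9.39);_,A=frame(0,a);q=(w-np.array([.6545,-.0175]))@A.T
    return np.round(q,4)
for n in("top","scene"):
  for i in(0,1,2):
    q=left(n,f"pics/{n}{i}.png");L=q[(q[:,1]>.0)&(q[:,0]>-.17)&(q[:,0]<-.08)]
    o=[]
    for x0 in np.arange(-.18,-.05,.03):
        t=q[(abs(q[:,0]-x0)<.015)];o.append(t[:,1].max() if len(t) else None)
    print(n,i,np.array(o),"xmin",q[:,0].min(),"handle y",np.median(q[q[:,0]>.0,1]))
for X in([.5244,-.0897,.064],):
    ty=np.array([.987,-.163,0])
    for s in(-.05,.05): print([np.round(proj(n,np.array(X)+s*ty)) for n in("top","scene")])
E
```

```text
top 0 [0.0433 0.0422 0.0421 0.0411 0.041 ] xmin -0.2012 handle y -0.03465
top 1 [0.0433 0.0422 0.0421 0.0411 0.041 ] xmin -0.2007 handle y -0.03465
top 2 [0.0586 0.0585 0.0585 0.0585 0.0585] xmin -0.2019 handle y -0.0076
scene 0 [0.0413 0.0404 0.0396 0.0389 0.0396] xmin -0.2007 handle y -0.037
scene 1 [0.0413 0.0404 0.0396 0.0389 0.0396] xmin -0.2 handle y -0.0351
scene 2 [0.0569 0.0576 0.0572 0.0577 0.0573] xmin -0.2011 handle y -0.0188
[array([359., 213.]), array([288., 211.])]
[array([368., 182.]), array([312., 237.])]
```

The board has slid 17 mm sideways and is now square to the edge. It needs about 11 mm more. After that I'll back off, rise, go behind the board and turn.

>>> jog_arm:
  increments:
    - [[0.1, 0, 0, 0, 0, 0, 1], [0.1, 0, 0, 0, 0, 0, 1], [0.1, 0, 0, 0, 0, 0, 1], [0.07, 0, 0, 0, 0, 0, 1], [0, 0, 0, 0, 0, 0, 1]]

```text
time: 7.38
tool_pos: [0.5263, -0.0786, 0.1239]
tcp_rot: [-2.394, -2.034, -0.0]
wrist_force: [-0.2, 0.2, 0.3]
width: 0.999
grip_force: 0.0
```

>>> jog_arm:
  increments:
    - [[-0.2, 0, 0, 0, 0, 0, 1], [-0.4, 0, 0, 0, 0, 0, 1], [-0.4, 0, 0, 0, 0, 0, 1], [-0.3, 0, 0, 0, 0, 0, 1], [-0.2, 0, 0, 0, 0, 0, 1]]

```text
time: 7.8
tool_pos: [0.5186, -0.1253, 0.1239]
tcp_rot: [2.396, 2.031, -0.0]
wrist_force: [-0.3, 0.6, 0.1]
width: 0.999
grip_force: 0.0
```

>>> jog_arm:
  increments:
    - [[0, 0, -0.7, 0, 0, 0, 1], [0, 0, -0.7, 0, 0, 0, 1], [0, 0, -0.7, 0, 0, 0, 1], [0, 0, -0.7, 0, 0, 0, 1], [0, 0, -0.7, 0, 0, 0, 1]]

```text
time: 8.22
tool_pos: [0.5186, -0.1243, 0.2298]
tcp_rot: [-2.396, -2.032, 0.0]
wrist_force: [-0.0, -0.1, -0.6]
width: 1.002
grip_force: 0.0
```

>>> jog_arm:
  increments:
    - [[0, -0.8, 0, 0, 0, 0, 1], [0, -0.8, 0, 0, 0, 0, 1], [0, -0.8, 0, 0, 0, 0, 1], [0, -0.8, 0, 0, 0, 0, 1], [0, -0.8, 0, 0, 0, 0, 1]]

```text
time: 8.63
tool_pos: [0.3992, -0.1044, 0.2288]
tcp_rot: [-2.396, -2.032, 0.0]
wrist_force: [-0.5, -0.1, 0.2]
width: 0.997
grip_force: 0.0
```

>>> jog_arm:
  increments:
    - [[0.85, 0, 0, 0, 0, 0, 1], [0.85, 0, 0, 0, 0, 0, 1], [0.85, 0, 0, 0, 0, 0, 1], [0.85, 0, 0, 0, 0, 0, 1], [0.85, 0, 0, 0, 0, 0, 1]]

```text
time: 9.05
tool_pos: [0.4212, 0.0221, 0.2291]
tcp_rot: [2.396, 2.031, 0.001]
wrist_force: [1.1, -0.8, 0.9]
width: 0.996
grip_force: 0.0
```

>>> jog_arm:
  increments:
    - [[0, 0, 0, 0, 0, 1, 1], [0, 0, 0, 0, 0, 1, 1], [0, 0, 0, 0, 0, 1, 1], [0, 0, 0, 0, 0, 1, 1], [0, 0, 0, 0, 0, 1, 1]]

```text
time: 9.47
tool_pos: [0.4211, 0.0213, 0.2289]
tcp_rot: [-2.843, -1.336, -0.0]
wrist_force: [0.5, -0.6, -0.3]
width: 1.003
grip_force: 0.0
```

>>> jog_arm:
  increments:
    - [[0, 0, 0, 0, 0, 1, 1], [0, 0, 0, 0, 0, 1, 1], [0, 0, 0, 0, 0, 1, 1], [0, 0, 0, 0, 0, 1, 1], [0, 0, 0, 0, 0, 1, 1]]

```text
time: 9.88
tool_pos: [0.4212, 0.0211, 0.2289]
tcp_rot: [-3.092, -0.554, -0.0]
wrist_force: [0.0, -0.1, -0.3]
width: 0.999
grip_force: 0.0
```

>>> jog_arm:
  increments:
    - [[0, 0, 0, 0, 0, 1, 1], [0, 0, 0, 0, 0, 1, 1], [0, 0, 0, 0, 0, 1, 1], [0, 0, 0, 0, 0, 1, 1], [0, 0, 0, 0, 0, 1, 1]]

```text
time: 10.3
tool_pos: [0.4212, 0.0211, 0.2289]
tcp_rot: [-3.13, 0.265, -0.0]
wrist_force: [-0.5, 0.7, 0.1]
width: 0.999
grip_force: 0.0
```

```bash
python3 - <<'E'
from h import *
np.set_printoptions(precision=4,suppress=True)
ims=[]
for n in("top","scene"):
    im,d=viewer.read_camera(n);cv2.imwrite(f"pics/{n}3.png",im)
    ims.append(cv2.resize(im[110:290,230:430],None,fx=2,fy=2))
cv2.imwrite("pics/o4.png",np.hstack(ims))
try: print(measure("scene",cv2.imread("pics/scene3.png"),(320.,215.)))
except Exception as e: print(e)
s=read_state();d=s["tool_pos"][:2]-np.array([.6545,-.0175]);_,A=frame(0,np.radians(-9.39));print(A@d,s["tool_pos"],s["tcp_rot"])
E
```

```text
{'edge': array([0.6471, 0.0005]), 'ang': np.float64(-3.5320580321261543), 'size': np.float64(0.5554859918913418), 'shoulder': array([ 0.6056, -0.0123]), 'back': array([0.4593, 0.012 ]), 'len': np.float64(0.1483439839945911), 'rel': array([-0.0406, -0.0154]), 'bang': np.float64(-9.437071225260516)}
[-0.2365  0.0001] [0.4212 0.0212 0.2289] [-3.1309  0.2576 -0.0001]
```

View pics/o4.png

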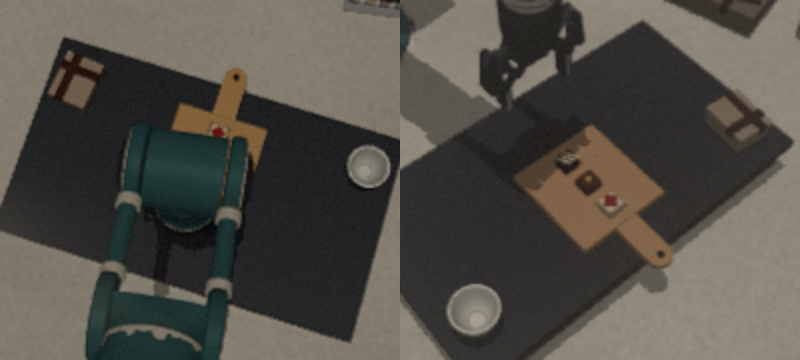

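The board is square and centred: its angle is -9.4° and y is about -3 mm. In the crop the open fingers are behind the blade at (500,85) and (565,60). Next I'll lower the gripper and push forward.

>>> jog_arm:
  increments:
    - [[0, 0, 0.9, 0, 0, 0, 1], [0, 0, 0.9, 0, 0, 0, 1], [0, 0, 0.8, 0, 0, 0, 1], [0, 0, 0.6, 0, 0, 0, 1], [0, 0, 0.3, 0, 0, 0, 1]]

```text
time: 10.82
tool_pos: [0.4194, 0.0214, 0.1214]
tcp_rot: [3.131, -0.252, -0.007]
wrist_force: [0.4, 0.5, 0.2]
width: 1.004
grip_force: 0.0
```

>>> jog_arm:
  increments:
    - [[0.15, 0, 0, 0, 0, 0, 1], [0.15, 0, 0, 0, 0, 0, 1], [0.15, 0, 0, 0, 0, 0, 1], [0.15, 0, 0, 0, 0, 0, 1], [0.1, 0, 0, 0, 0, 0, 1]]

```text
time: 11.23
tool_pos: [0.444, 0.0182, 0.1254]
tcp_rot: [-3.131, 0.255, -0.005]
wrist_force: [-0.1, 0.4, 0.5]
width: 0.998
grip_force: 0.0
```

>>> jog_arm:
  increments:
    - [[0.1, 0, 0.03, 0, 0, 0, 1], [0.13, 0, 0, 0, 0, 0, 1], [0.13, 0, 0, 0, 0, 0, 1], [0.13, 0, 0, 0, 0, 0, 1], [0.13, 0, 0, 0, 0, 0, 1]]

```text
time: 11.65
tool_pos: [0.4604, 0.0153, 0.1229]
tcp_rot: [3.131, -0.255, -0.001]
wrist_force: [-2.5, -0.2, 1.1]
width: 0.999
grip_force: 1.0
```

>>> jog_arm:
  increments:
    - [[0.13, 0, 0, 0, 0, 0, 1], [0.13, 0, 0, 0, 0, 0, 1], [0.13, 0, 0, 0, 0, 0, 1], [0.1, 0, 0, 0, 0, 0, 1], [0, 0, 0, 0, 0, 0, 1]]

```text
time: 12.07
tool_pos: [0.4758, 0.0128, 0.1231]
tcp_rot: [-3.131, 0.256, -0.002]
wrist_force: [-0.1, -1.1, -0.0]
width: 1.0
grip_force: 0.0
```

```bash
cat > m.py <<'E'
from h import *
import sys
np.set_printoptions(precision=4,suppress=True)
i=sys.argv[1];ims=[];e=np.array([.6545,-.0175]);_,A=frame(0,np.radians(-9.39))
for n in("top","scene"):
    im,d=viewer.read_camera(n);cv2.imwrite(f"pics/{n}{i}.png",im);ims.append(cv2.resize(im[110:290,230:430],None,fx=2,fy=2))
    h,s,v=cv2.split(cv2.cvtColor(im,cv2.COLOR_BGR2HSV))
    c=big((h<22)&(s>70)&(v>75),(350.,165.) if n=="top" else (320.,235.));q=(ray(n,c,.072)-e)@A.T
    yh=np.median(q[q[:,0]>.03,1]);sh=[q[(abs(q[:,1]-yh-t)<.008)&(q[:,0]>-.09),0] for t in(-.055,-.04,.04,.055)]
    print(n,"shoulder x at y=-55,-40,40,55:",np.array([t.max() if len(t) else np.nan for t in sh]),"y sides",q[:,1].min(),q[:,1].max(),"handle y",yh,"tip",q[:,0].max())
cv2.imwrite(f"pics/o{i}.png",np.hstack(ims))
t=read_state()["tool_pos"];print(A@(t[:2]-e),t)
E
python3 m.py 5
```

```text
top shoulder x at y=-55,-40,40,55: [-0.0196 -0.0191 -0.0191 -0.0198] y sides -0.07188754831345309 0.06924945793496805 handle y -0.0010583162611091676 tip 0.06084934380471496
scene shoulder x at y=-55,-40,40,55: [-0.0177 -0.0171 -0.0168 -0.0172] y sides -0.07423493715585353 0.06847812305943576 handle y -0.006407084197250841 tip 0.06264761080834494
[-0.1818  0.0007] [0.4753 0.0129 0.123 ]
```

View pics/o5.png

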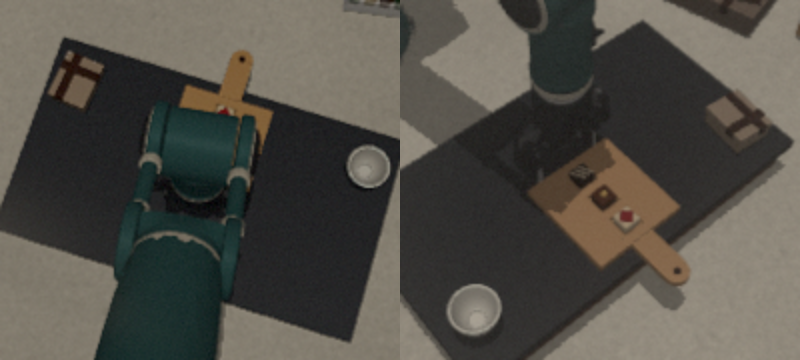

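The push is even on both sides. The shoulders are about 18 mm short of the edge, and y and angle are good. I'll push 16 mm more and then check.

>>> jog_arm:
  increments:
    - [[0.1, 0, 0, 0, 0, 0, 1], [0.13, 0, 0, 0, 0, 0, 1], [0.13, 0, 0, 0, 0, 0, 1], [0.1, 0, 0, 0, 0, 0, 1], [0.07, 0, 0, 0, 0, 0, 1]]

```text
time: 12.58
tool_pos: [0.491, 0.0103, 0.123]
tcp_rot: [3.131, -0.256, 0.0]
wrist_force: [-1.5, 0.4, 0.7]
width: 1.0
grip_force: 0.7
```

>>> jog_arm:
  increments:
    - [[0, 0, 0, 0, 0, 0, 1], [0, 0, 0, 0, 0, 0, 1], [0, 0, 0, 0, 0, 0, 1], [0, 0, 0, 0, 0, 0, 1], [0, 0, 0, 0, 0, 0, 1]]

```text
time: 13.0
tool_pos: [0.4905, 0.0104, 0.1231]
tcp_rot: [-3.131, 0.256, -0.001]
wrist_force: [-0.1, 0.2, -0.8]
width: 1.0
grip_force: 0.0
```

```bash
python3 m.py 6; python3 - <<'E'
import cv2,numpy as np
a=cv2.resize(cv2.imread("pics/top6.png")[130:180,310:390],(800,500),interpolation=cv2.INTER_CUBIC)
cv2.imwrite("pics/z6.png",np.clip(a*1.5,0,255).astype(np.uint8))
E
```

```text
top shoulder x at y=-55,-40,40,55: [-0.0034 -0.004  -0.0039 -0.0034] y sides -0.07180233400151037 0.06926952304408601 handle y -0.0016872792839063688 tip 0.07661291818747357
scene shoulder x at y=-55,-40,40,55: [-0.0017 -0.0015 -0.0014 -0.0017] y sides -0.07423493715585353 0.06862149632427549 handle y -0.006522272161484476 tip 0.0783438120617973
[-0.1664  0.0008] [0.4905 0.0104 0.1231]
```

View pics/z6.png

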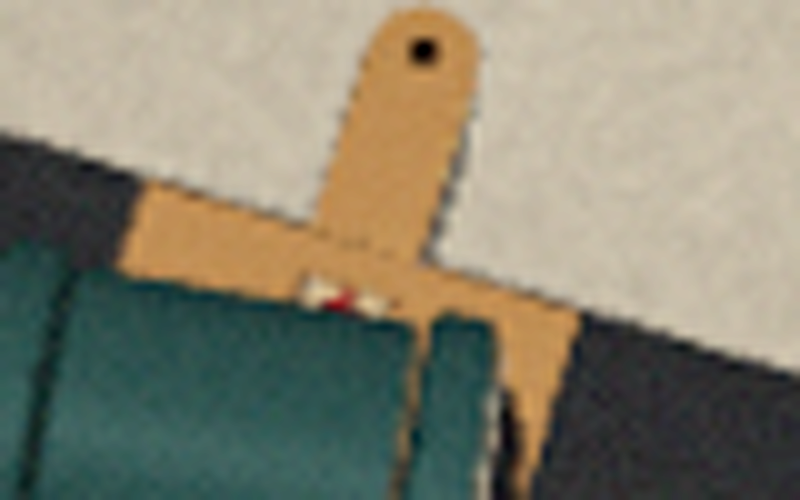

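The zoom shows the shoulder corners at (150,183) and (580,313), almost on the slate edge line. Allowing for the 12 mm height parallax, about 3 mm is left. I'll nudge it 3 mm and then retreat.

>>> jog_arm:
  increments:
    - [[0.04, 0, 0, 0, 0, 0, 1], [0.04, 0, 0, 0, 0, 0, 1], [0.03, 0, 0, 0, 0, 0, 1], [0, 0, 0, 0, 0, 0, 1], [0, 0, 0, 0, 0, 0, 1]]

```text
time: 13.52
tool_pos: [0.4937, 0.0098, 0.1229]
tcp_rot: [3.131, -0.256, -0.0]
wrist_force: [-1.1, -0.0, 0.2]
width: 0.996
grip_force: 0.6
```

>>> jog_arm:
  increments:
    - [[-0.2, 0, 0, 0, 0, 0, 1], [-0.4, 0, 0, 0, 0, 0, 1], [-0.4, 0, 0, 0, 0, 0, 1], [-0.4, 0, 0, 0, 0, 0, 1], [-0.2, 0, 0, 0, 0, 0, 1]]

```text
time: 13.93
tool_pos: [0.4435, 0.0179, 0.1224]
tcp_rot: [3.131, -0.255, -0.003]
wrist_force: [-1.0, -0.2, -0.8]
width: 1.003
grip_force: 0.0
```

>>> jog_arm:
  increments:
    - [[0, 0, -0.7, 0, 0, 0, 1], [0, 0, -0.7, 0, 0, 0, 1], [0, 0, -0.7, 0, 0, 0, 1], [0, 0, -0.7, 0, 0, 0, 1], [0, 0, -0.5, 0, 0, 0, 1]]

```text
time: 14.35
tool_pos: [0.4463, 0.0177, 0.224]
tcp_rot: [-3.131, 0.255, -0.004]
wrist_force: [-0.1, -0.4, 0.4]
width: 1.001
grip_force: 0.0
```

>>> jog_arm:
  increments:
    - [[0, 0, 0, 0, 0, 0, 1], [0, 0, 0, 0, 0, 0, 1], [0, 0, 0, 0, 0, 0, 1], [0, 0, 0, 0, 0, 0, 1], [0, 0, 0, 0, 0, 0, 1]]

```text
time: 14.77
tool_pos: [0.4453, 0.0176, 0.2204]
tcp_rot: [3.131, -0.256, -0.005]
wrist_force: [-0.1, -0.5, 0.0]
width: 1.001
grip_force: 0.0
```

```bash
python3 m.py 7
```

```text
top shoulder x at y=-55,-40,40,55: [-0.0015 -0.0029 -0.0011 -0.0015] y sides -0.07188754831345309 0.06926952304408601 handle y -0.0007266690594633861 tip 0.07852496833705594
scene shoulder x at y=-55,-40,40,55: [0.0009 0.0011 0.0008 0.001 ] y sides -0.07423493715585353 0.06847812305943576 handle y -0.006533156723793282 tip 0.08025420461069181
[-0.2117  0.0006] [0.4457 0.0176 0.2208]
```

View pics/o7.png

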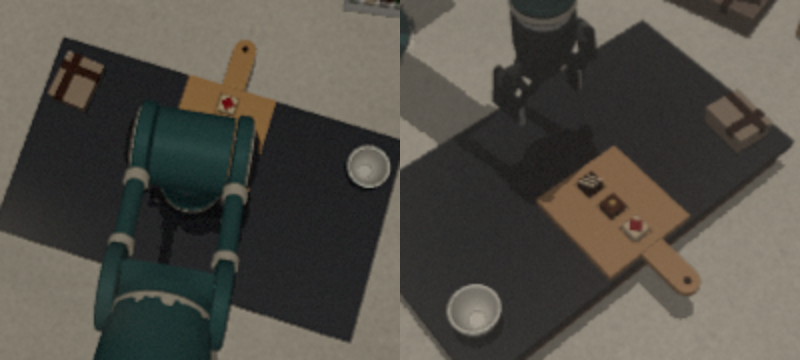

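The shoulders are within about 2 mm of the edge, the board is square and centred, the chocolates are in their hollows and the gripper is clear. I'm handing it in.

```bash
python3 -c "
from workcell import bot
print(bot.finish_job())"
```

```text
the job is handed in; nothing more can be done
None
```

I handed the job in at about 15 s of the 58 s; no verdict came back, but my last images put the shoulders within about 2 mm of the plinth's front edge, the board square and within about 4 mm of the middle, and the chocolates in their hollows.

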